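# Clip, stamp and release a keg tag in the bench marking jig

## Robot

A 7-joint arm with a two-finger parallel gripper is mounted at the origin on the work surface; the furniture and walls round the work are solid. World frame = base frame: x ahead of the robot, y to its left, z up, the work surface at z = 0. Lengths are in mm, angles in rad, forces in N, time in s.
With the tool pointing down it reaches from about 425 to 925 mm from the base axis. Payload 6.8 kg.
Tool frame: the origin (TCP) lies on the centre line of the jaws, within the pads' length; the fingertips stand 8 mm ahead of it and the grasp point (between the pads) lies 11 mm behind it; z points along the fingers, y is the line along which they close (so a half turn about z gives the same grasp; the last joint's range is limited). The gripper opens to 88 mm and grips with 3 to 60 N. Pads are 20 mm wide; open, the fingers measure 115 mm over their backs; the gripper's body (75 mm by 178 mm) begins 61 mm behind the grasp point.
Start: joints at [1.022, 0.477, 0.022, 1.555, -0.011, 1.109, -0.083], TCP at [288.008, -610.49, 230.664] pointing down, gripper open.
Joint ranges: [-2.96, 2.96], [-0.34, 2.1], [-1.41, 1.46], [0.24, 2.44], [-1.37, 4.51], [0.17, 1.92], [-2.96, 2.96]. Speed limits (rad/s): [2.39, 2.39, 3.14, 3.14, 3.14, 3.14, 3.14].

## Interface

Orientations are given as a unit quaternion [x, y, z, w].
In Python, from rig import manip gives the robot as it stands.
- The arm moves only by the shell command python3 -m inch 'ROWS' [FORCE]. ROWS is text: rows parted by semicolons, each of 7 numbers parted by spaces: the closure in counts, from 0 (fully open) to 255 (shut), then the shift along the world's x, y, z in cm, then the turn, a rotation vector about the world's x, y, z in rad. In form: gripper dx dy dz ax ay az; .... A call has 1 to 12 rows; each row is the pose to reach, as a shift and turn from the pose commanded when the call began; what a row does not reach only later rows make up. A row lasts 1/12 s, in which the tool goes at most 41.7 mm and 7.16 degrees, less where a joint would pass 70% of its speed; a pose out of reach is approached as far as the arm can. A call with a gripper value outside its range is refused whole. The fingers move at their own pace and stop on an object; FORCE is the grip in N (left out, the last holds). Time passes only in rows, so rows that repeat a pose let the fingers close. It gives the time, the measured TCP pose, the force, the opening and the grip force at its end, in the units of the state.
- manip.read_state(): the state, without advancing time (a new reading comes with each control period).
- manip.get_image(name): name is "scene" or "top"; returns the picture (420x560x3 uint8, red, green, blue); there is no depth.
- manip.camera_model(name): a dict with "mtx" (3x3 intrinsics, pixels), "k1" (the pictures are not rectified: a ray, as slopes to the right and down, at radius r is drawn at 1 + k1 r^2 times it, then the intrinsics apply), "R" (3x3) and "t" (3): a world point X has camera coordinates R X + t. Camera axes: x right, y down, z forward; pixel columns grow to the right and rows downward; lengths in mm; the calibration is good to about 2 mm. A picture is of the moment at which its call begins. camera_model takes no time and is no camera call.
- manip.sign_off(): hands the job in; it is judged then, once.
The state is a dict: "t": time; "joint_positions": joint angles; "joint_velocities": joint speeds; "effort": joint torques, N m; "tool_pos": TCP position; "tcp_rot": TCP orientation; "contact_force": force on the tool from outside, world axes, zero at the start; "ft_torque": the same for the moment, N m; "grip_width": finger opening in mm; "grasp_force": force on a finger pad.
Only numpy, scipy, OpenCV 4.12 (cv2) and the standard library are available. Lean on these libraries where they do the work, as an engineer would, in place of code of your own. Each camera call takes 0.05 s, during which the arm holds its last target. There are 200 camera calls.

## Task

Mark the steel keg tag that lies in the marking jig. Swing the spring clip by its thumb pin round its pivot screw, up over the front edge of the tag and fully home against its stop, so that it clamps the tag; then print the clamped tag by pressing the stamp's knob straight down onto it with a firm push of about 13 N, and let it rise; then swing the clip back well clear, leaving the tag lying free and flat in its corner. Go by feel and gently: do not force the clip past its stop, bend it up or jam it against the tag, do not bear hard on the stamp or print a tag that is not clamped, and leave the things round about alone.

Things in the scene. Friction and masses are not known exactly. Their poses are not given: they have to be found in the camera images.
- jig: Tag-marking jig, fixed: grey base plate 160 x 190 mm, its flat top (the stage) 18 mm above its origin, on levelling feet that raise it 0 to 6 mm. Origin under the middle of the tag's place, at the height of the worktop or up to 6 mm above it; x to its rear (away from the robot), y to its left, z up; the plate spans x -85 to +75 mm, y -115 to +75 mm.
- fence_corner (a point): Corner of the tag's place, on the stage, where the faces of two steel fences 6 mm high meet: one behind the tag (jig x = +27.5 mm), one at its left end (jig y = +42.5 mm). The tag's front and right edges are open.
- bracket_arm (a point): Top of the arm of the stamp's fixed grey bracket, on the ram's axis (jig x = +2, y = +18 mm), 61 mm above the jig's origin. The arm is 28 mm wide, 12 mm thick and comes forward over the tag from a post at the rear of the stage (jig x = +49 to +67 mm).
- tag: The tag: loose flat stainless plate, 54 mm (its x) by 84 mm (its y) by 3 mm, about 105 g; origin at the centre of its underside, z up. It lies flat on the stage in the corner of the fences, within 2 mm of jig x = 0, y = 0, by its weight alone until the clip clamps it.
- clip_pivot (a joint): Swing of the spring clip about its upright pivot screw, rad. 0 = parked on a stop pin, clear of the tag, leaf 1.08 rad counterclockwise (from above) of the jig's +y. Grows as the clip swings clockwise; 1.08 = home, leaf along the jig's +y. The foot meets the tag's front edge at about 0.75 and is fully on it from about 0.9. Stays where it is left (friction 1 N at the thumb pin).
- home_stop (a point): Top of the upright stop pin, near the pivot screw, that the clip's tail meets at home (clip_pivot 1.08; from 1.05 it counts as home). Its rubber sleeve yields 1 mm at the thumb pin per 8 N of push there; more than 2 mm past home is forcing it.
- pivot_screw (a point): Top of the slotted pivot screw of the clip, on the swing axis, 33 mm above the jig's origin, to the right of the tag (jig x = -12, y = -90 mm).
- clip: The clip's sprung steel leaf, 14 mm wide, 1.6 mm thick, top 29 mm above the jig's origin, reaching 81 mm from the pivot screw; origin 10 mm out from the screw's axis, x along the leaf towards its foot, z up. It swings with clip_pivot and can flex upward by itself.
- clip_pin (a point): Top centre of the thumb pin by which the clip is swung: upright black cylinder 10 mm in diameter on the leaf, 48 mm from the pivot axis; its top is 58.5 mm above the jig's origin, its foot (the leaf) 28.5 mm.
- clip_foot (a point): Lowest point of the domed foot, 22 mm across, under the clip's end, 70 mm from the pivot axis; 1.5 mm above the bare stage; presses the tag with 5 N (over 15 N: jammed; over 10 mm above the stage: leaf bent). 3 to 6 N at the thumb pin take it up the edge and along if the fingertip rises 1 mm with the pin; one that does not drags the leaf down and the push grows to 10 N.
- ram: The stamp: upright rod with a palm knob, guided in the bracket's arm, z up, origin on its axis 64 mm below the knob's top. A spring holds it up (1 to 3 N). On a screwed stem under it sits the stamp head, 26 x 22 mm, its rubber face 4 to 17 mm above the tag, set differently each time: feel for it. On the tag a firm cushion in the head yields 1 mm per 5 N. 11 to 17 N on the knob print well; over 20 N on the tag is too much.
- knob_top (a point): Top centre of the ram's black mushroom knob, 31 mm in diameter, nearly flat on top; 102 mm above the jig's origin when up. It is pressed straight down.
- valve: Bystander: steel butterfly valve 60 x 94 x 111 mm with a black lever, standing at the left of the jig; origin under its middle.
- ferrule: Bystander: short flanged steel pipe ferrule 51 mm across, 45 mm tall, at the right of the jig; origin under its middle.
- bung: Bystander: black tapered rubber bung 44 mm across, 35 mm tall, at the right of the jig, nearer the robot; origin under its middle.

How it is judged (in metres and radians):
On the way, in this order (a step that is already met when the one before it is completed fails the run):
1. the clip is home (within 0.03 rad of its stop) and its foot presses the tag, which lies in its corner (value of joint clip_pivot above 1.05 rad and contact force between clip and tag above 1.5 N and x of tag in the frame of jig between -0.003 and 0.003 m and y of tag in the frame of jig between -0.003 and 0.003 m and z of tag in the frame of jig below 0.0195 m and angle between the x axis of tag and the x axis of jig, either way round below 0.06 rad), for 0.2 s.
2. the stamp is pressed on the clamped tag with at least 7.5 N (all of step 1 and contact force between ram and tag above 7.5 N), for 0.1 s.
At the end, for the whole second after the job is handed in: The clip stands clear of the tag (clip_pivot below 0.45 rad) and still; the stamp is up; the tag lies free, flat and still in its corner, within 3 mm of its place in jig x and y and 0.06 rad of square (x of tag in the frame of jig between -0.003 and 0.003 m and y of tag in the frame of jig between -0.003 and 0.003 m and z of tag in the frame of jig below 0.0195 m and angle between the x axis of tag and the x axis of jig, either way round below 0.06 rad and value of joint clip_pivot below 0.45 rad and contact force between each of clip, ram and tag below 0.1 N and linear speed of tag below 0.01 m/s and linear speed of clip below 0.02 m/s); the robot touches nothing.
It fails at once if the clip is forced: its thumb pin driven more than 2 mm past home, jammed on the tag with more than 15 N, or its foot lifted more than 10 mm above the stage (x of clip_pin in the frame of jig above -0.01 m or contact force between clip and tag above 15 N or z of clip_foot in the frame of jig above 0.028 m).
It fails at once if the stamp is forced: it bears on the tag with more than 20 N (contact force between ram and tag above 20 N).
It fails at once if the tag is stamped without being clamped by the clip (contact force between ram and tag above 1 N and value of joint clip_pivot below 1 rad).
It fails at once if the tag is shoved more than 8 mm or lifted out of its corner (distance of tag from where it was at the start of the episode above 0.008 m).
It fails at once if the valve, ferrule or bung is moved more than 15 mm (distance of any of valve, ferrule, bung from where it was at the start of the episode above 0.015 m).
It also fails if it takes over 61 s, if anything falls off the work surface, if the arm or the gripper's body presses on something with over 40 N, if the wrist force passes 120 N, or if a joint passes its speed limit or range.

## Working session

There is one attempt and no reset: what is moved stays moved. The work goes in short steps, Python scripts to look and compute and a shell command to move; the robot and the scene stay as the last step left them, time stands still between calls to the robot, and variables do not carry over. Pictures are saved under pics/ and viewed, at most 10 in all, crops included, and the job is handed in when it is done.

```bash
mkdir -p pics
python3 - <<'E'
from rig import manip
import cv2,numpy as np
for n in("scene","top"):
    cv2.imwrite(f"pics/{n}0.png",manip.get_image(n)[:,:,::-1]); c=manip.camera_model(n); print(n,np.round(c["mtx"],1).tolist(),c["k1"],(-np.array(c["R"]).T@np.array(c["t"])).round())
s=manip.read_state();print(s["t"],s["tool_pos"],s["tcp_rot"],s["grip_width"],s["contact_force"])
E
```

```text
scene [[413.6, 0.0, 271.2], [0.0, 413.6, 213.8], [0.0, 0.0, 1.0]] -0.10039072653828364 [-24. 415. 697.]
top [[385.5, 0.0, 277.3], [0.0, 385.5, 209.8], [0.0, 0.0, 1.0]] -0.0096958352339473 [279. 123. 928.]
0.1 [ 287.76680939 -610.03833627  229.81811809] [ 9.75815229e-01  2.18595612e-01 -2.33741759e-04 -7.37207590e-04] 88.08415055612237 [-0.01647998 -0.66942311 -0.67558678]
```

View pics/scene0.png

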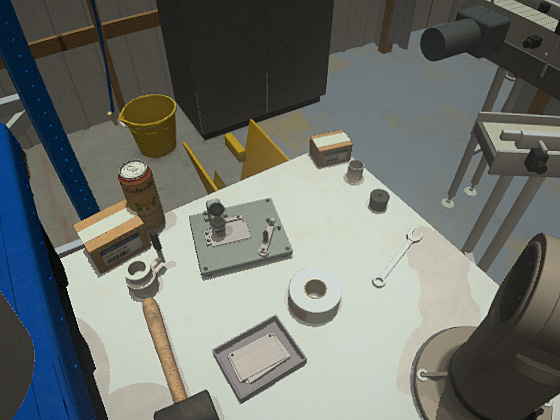

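View pics/top0.png

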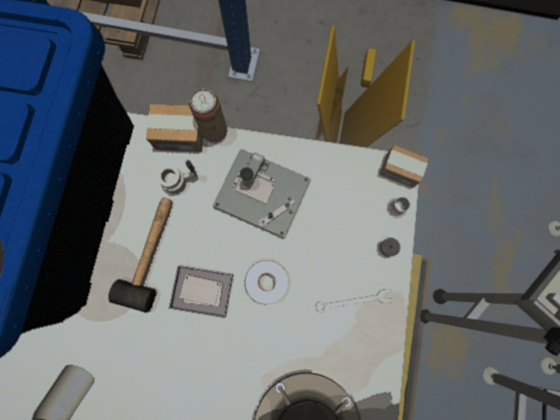

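Both views show the jig: around (262,193) in the top view and (240,235) in the scene view. The pin and clip are at about (280,210) in the top view and the knob at (247,175). I'll enlarge these areas.

```bash
cat > h.py <<'E'
from rig import manip
import cv2,numpy as np
def cam(n):
    c=manip.camera_model(n); return [np.array(c[k],float) for k in("mtx","R","t")]+[c["k1"]]
def ray(n,p):
    K,R,t,k=cam(n); d=np.linalg.inv(K)@[*p,1.]; u=d[:2].copy()
    for _ in range(20): u=d[:2]/(1+k*(u@u))
    return -R.T@t, R.T@np.array([*u,1.])
def onz(n,p,z):
    o,d=ray(n,p); return o+d*(z-o[2])/d[2]
def proj(n,X):
    K,R,t,k=cam(n); c=R@np.array(X,float)+t; u=c[:2]/c[2]; u=u*(1+k*(u@u)); return (K@[*u,1])[:2]
def tri(ps):
    A=np.zeros((3,3));b=np.zeros(3)
    for n,p in ps:
        o,d=ray(n,p); d/=np.linalg.norm(d); M=np.eye(3)-np.outer(d,d); A+=M;b+=M@o
    X=np.linalg.solve(A,b); return X,[np.linalg.norm(proj(n,X)-p) for n,p in ps]
E
python3 - <<'E'
import cv2,numpy as np
a=cv2.imread("pics/top0.png")[145:245,205:318]; b=cv2.imread("pics/scene0.png")[190:285,180:300]
a=cv2.resize(a,None,fx=7,fy=6*7/6,interpolation=2)[:600*2]
cv2.imwrite("pics/topc.png",cv2.resize(cv2.imread("pics/top0.png")[147:242,208:318],None,fx=6,fy=6,interpolation=2))
cv2.imwrite("pics/scc.png",cv2.resize(b,None,fx=6,fy=6,interpolation=2))
E
```

```text
(no output)
```

View pics/topc.png

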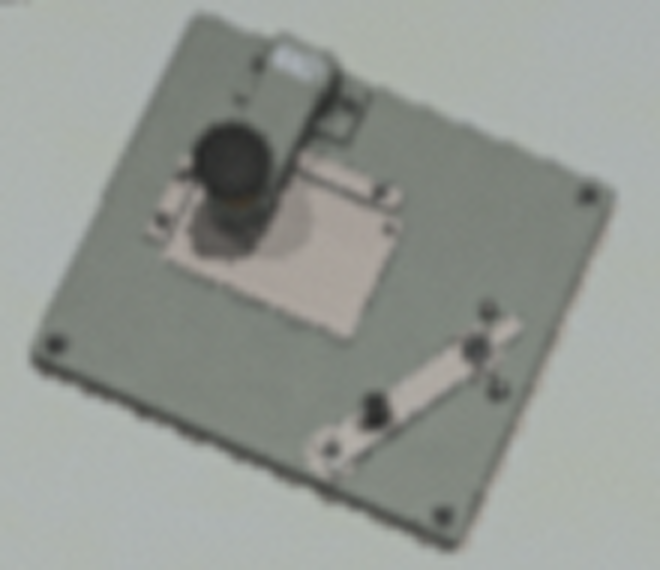

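View pics/scc.png

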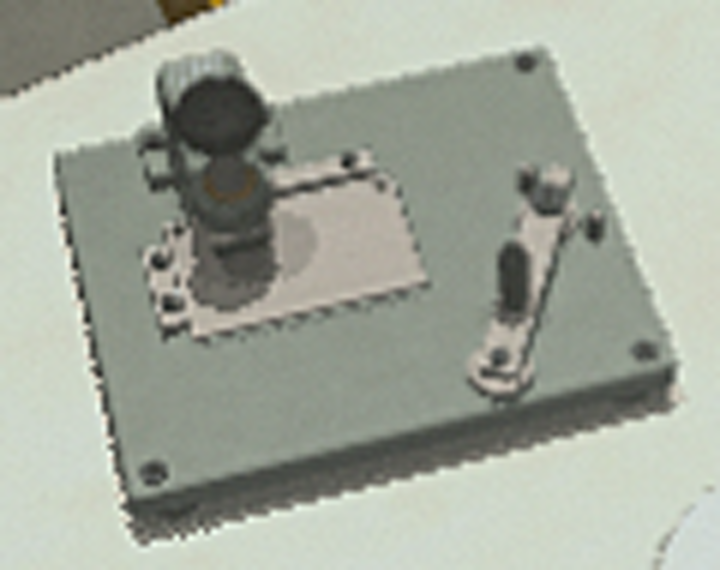

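Measured in the 6x crops. Top view: plate corners at (35,358), (200,15), (612,192) and (455,548), knob (232,160), pivot screw (478,345), pin top (376,402). Scene view: plate corners at (135,500), (58,155), (548,48) and (675,370), knob (218,115), screw (550,183), pin top (513,250).

Run:
```python
from h import *
T=lambda u,v:np.array([208+(u+.5)/6-.5,147+(v+.5)/6-.5]); S=lambda u,v:np.array([180+(u+.5)/6-.5,190+(v+.5)/6-.5])
L=[("NL",(-85,75,18),T(35,358),S(135,500)),("FL",(75,75,18),T(200,15),S(58,155)),("FR",(75,-115,18),T(612,192),S(548,48)),("NR",(-85,-115,18),T(455,548),S(675,370)),
("knob",(2,18,102),T(232,160),S(218,115)),("screw",(-12,-90,33),T(478,345),S(550,183)),
("pin",(-12-48*np.sin(1.08),-90+48*np.cos(1.08),58.5),T(376,402),S(513,250))]
P=[];Q=[]
for n,j,a,b in L:
    X,e=tri([("top",a),("scene",b)]); print(n,X.round(1),np.round(e,2)); P.append(j);Q.append(X)
P=np.array(P);Q=np.array(Q)
pc,qc=P.mean(0),Q.mean(0);A=(P-pc)[:,:2];B=(Q-qc)[:,:2]
H=A.T@B;th=np.arctan2(H[0,1]-H[1,0],H[0,0]+H[1,1]);c,s=np.cos(th),np.sin(th);R=np.array([[c,-s,0],[s,c,0],[0,0,1]])
o=qc-R@pc;print("yaw",th,"o",o.round(1));print((Q-(P@R.T+o)).round(1))
np.save("jig.npy",[*o,th])
for nm,j in(("pin0",P[6]),("knob",P[4]),("pinhome",(-12,-42,58.5)),("pivot",P[5])):print(nm,(R@j+o).round(1))
```

```text
NL [445.6 309.8  18.8] [0.92 1.12]
FL [599.7 274.7  21.1] [0.63 0.7 ]
FR [556.5  92.7  22.4] [0.03 0.03]
NR [402.5 128.9  19.4] [0.67 0.78]
knob [518.7 237.8  98. ] [0.54 0.61]
screw [479.  134.7  44.3] [0.44 0.49]
pin [445.2 168.2  62.9] [0.33 0.38]
yaw -0.23122534679916829 o [511.4 220.1   3.1]
[[-0.2 -2.8 -2.3]
 [-1.9 -1.3  0. ]
 [-1.5  1.7  1.3]
 [ 0.2  1.2 -1.6]
 [ 1.3  0.6 -7.1]
 [-0.1 -0.6  8.2]
 [ 2.2  1.2  1.4]]
pin0 [443.  167.   61.6]
knob [517.4 237.2 105.1]
pinhome [490.  182.   61.6]
pivot [479.  135.3  36.1]
```

```bash
python3 -m inch '120 2.4 3.2 0 0 0 0.12;120 4.8 6.5 0 0 0 0.24;120 7.2 9.7 0 0 0 0.36;120 9.6 13 0 0 0 0.48;120 12 16.2 0 0 0 0.6;120 14.4 19.5 0 0 0 0.72;120 16.8 22.7 0 0 0 0.84;120 19.2 26 0 0 0 0.96;120 20 30 0 0 0 1.08;120 21 34 0 0 0 1.2;120 22 38 0 0 0 1.32;120 22 42 0 0 0 1.44' 3
python3 -m inch '120 -0.5 4 0 0 0 0.12;120 -1 8 0 0 0 0.24;120 -1.5 12 0 0 0 0.36;120 -2 16 -1 0 0 0.48;120 -3 20 -2 0 0 0.54;120 -4 24 -3 0 0 0.54;120 -5 28 -4 0 0 0.54;120 -6 32 -5 0 0 0.54;120 -6.5 35.7 -6 0 0 0.54;120 -6.5 35.7 -6 0 0 0.54'
```

```text
t: 1.1
tool_pos: [509.2, -188.0, 230.5]
tcp_rot: [0.587, 0.81, 0.0, 0.0]
contact_force: [0.9, 0.4, 0.3]
grip_width: 46.5
grasp_force: 0.0
t: 1.93
tool_pos: [439.8, 174.6, 169.8]
tcp_rot: [0.347, 0.938, 0.002, -0.001]
contact_force: [-0.4, -0.3, -0.0]
grip_width: 46.3
grasp_force: 0.0
```

```bash
python3 -m inch '120 0 0 -2 0 0 0;120 0 0 -5 0 0 0;120 0 0 -8 0 0 0;120 0 0 -10 0 0 0;120 0 0 -10.8 0 0 0;120 0 0 -11.2 0 0 0;120 0 0 -11.5 0 0 0;120 0 0 -11.5 0 0 0;120 0 0 -11.5 0 0 0'
python3 - <<'E'
from h import *
a=cv2.cvtColor(manip.get_image("scene"),cv2.COLOR_RGB2BGR)[170:290,180:310]
cv2.imwrite("pics/s1.png",cv2.resize(a,None,fx=5,fy=5,interpolation=2))
E
```

```text
t: 2.68
tool_pos: [443.8, 166.8, 56.6]
tcp_rot: [0.353, 0.936, 0.001, 0.001]
contact_force: [-0.7, 0.1, 0.3]
grip_width: 46.6
grasp_force: 0.0
```

View pics/s1.png

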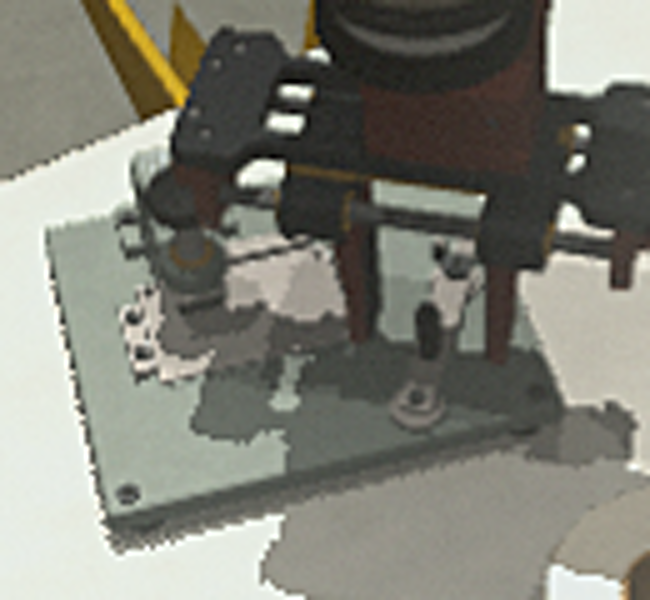

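The pin at (428,330) stands between the two fingertips at (365,335) and (498,355). I'll check how high the low end pieces of the gripper body, e.g. at (622,287), sit above the knob.

```bash
python3 - <<'E'
from h import *
for d in (60,75,88):
  for z in (90,110,130): print(d,z,((proj("scene",(443.8-d*.66,166.8-d*.75,z))-[180,170])*5).round())
E
python3 -m inch '180 0 0 0 0 0 0;200 0 0 0 0 0 0;225 0 0 0 0 0 0;225 0 0 0 0 0 0;225 0 0 0 0 0 0;225 0 0 0 0 0 0;225 0 0 0 0 0 0;225 0 0 0 0 0 0'
```

```text
60 90 [583. 286.]
60 110 [585. 251.]
60 130 [587. 216.]
75 90 [621. 291.]
75 110 [624. 257.]
75 130 [627. 222.]
88 90 [655. 296.]
88 110 [658. 262.]
88 130 [662. 227.]
t: 3.4
tool_pos: [443.2, 166.9, 55.8]
tcp_rot: [0.353, 0.936, 0.0, 0.0]
contact_force: [0.3, 0.3, 0.4]
grip_width: 10.6
grasp_force: 0.5
```

Run:
```python
from h import *
a=cv2.cvtColor(manip.get_image("scene"),cv2.COLOR_RGB2BGR)[150:270,180:310]
b=cv2.cvtColor(manip.get_image("top"),cv2.COLOR_RGB2BGR)[130:250,205:315]
f=lambda i:cv2.resize(i,None,fx=3.3,fy=4.5,interpolation=2)
cv2.imwrite("pics/s2.png",np.hstack([f(a),f(b)]))
```

```text
(no output)
```

View pics/s2.png

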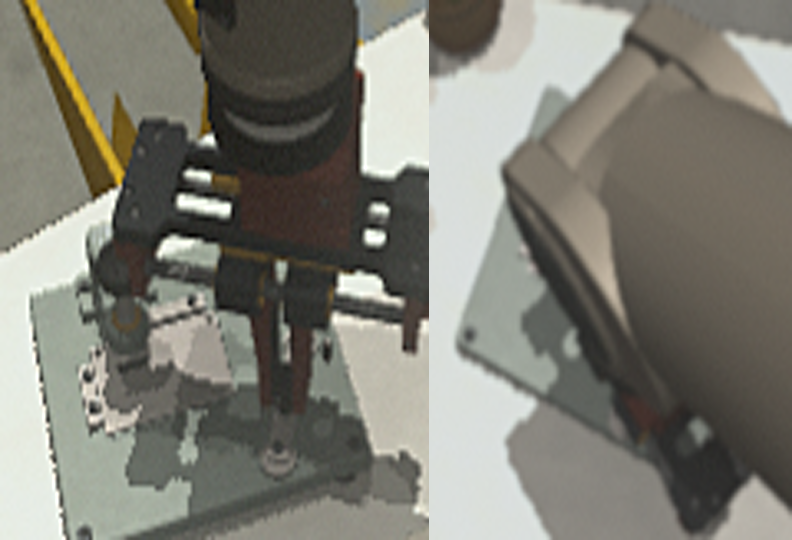

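The end legs of the gripper body hang low, and the left one at (135,260) is close to the knob at (125,265). So I'll turn the tool away from the knob before sweeping. This script works out the sweep offsets.

```bash
python3 - <<'E'
import numpy as np
p=lambda q:48*np.array([np.cos(np.pi/2+1.08-q-.231),np.sin(np.pi/2+1.08-q-.231)])
for q in [0,.1,.2,.3,.4,.5,.6,.65,.7,.75,.8,.85,.9,.95,1.,1.03,1.06,1.08,1.1,1.12]: print(q,((p(q)-p(0))/10).round(2))
E
python3 -m inch '190 0 0 0 0 0 0;190 0 0 0 0 0 0;190 0 0 0 0 0 -0.1;190 0 0 0 0 0 -0.2;190 0 0 0 0 0 -0.3;190 0 0 0 0 0 -0.4;190 0 0 0 0 0 -0.5;190 0 0 0 0 0 -0.58;217 0 0 0 0 0 -0.58;217 0 0 0 0 0 -0.58;217 0 0 0 0 0 -0.58'
```

```text
0 [0. 0.]
0.1 [0.33 0.34]
0.2 [0.7  0.65]
0.3 [1.1  0.92]
0.4 [1.52 1.15]
0.5 [1.96 1.34]
0.6 [2.42 1.48]
0.65 [2.65 1.53]
0.7 [2.89 1.58]
0.75 [3.13 1.6 ]
0.8 [3.37 1.62]
0.85 [3.61 1.63]
0.9 [3.85 1.62]
0.95 [4.09 1.6 ]
1.0 [4.33 1.57]
1.03 [4.47 1.55]
1.06 [4.61 1.52]
1.08 [4.7 1.5]
1.1 [4.8  1.48]
1.12 [4.89 1.45]
t: 4.42
tool_pos: [442.9, 166.4, 55.6]
tcp_rot: [0.605, 0.797, -0.0, -0.0]
contact_force: [0.1, 0.0, -0.3]
grip_width: 13.3
grasp_force: 0.0
```

```bash
python3 -m inch '217 0.16 0.17 0 0 0 0;217 0.33 0.34 0 0 0 0;217 0.7 0.65 0 0 0 0;217 1.1 0.92 0 0 0 0;217 1.52 1.15 0 0 0 0;217 1.96 1.34 0 0 0 -0.1;217 2.42 1.48 0 0 0 -0.2;217 2.65 1.53 0 0 0 -0.25;217 2.65 1.53 0 0 0 -0.25;217 2.65 1.53 0 0 0 -0.25'
```

```text
t: 5.25
tool_pos: [470.2, 182.0, 55.7]
tcp_rot: [0.699, 0.715, 0.0, 0.0]
contact_force: [0.0, 0.7, -0.5]
grip_width: 12.8
grasp_force: 0.0
```

```bash
python3 -m inch '217 0.24 0.05 0 0 0 -0.05;217 0.36 0.06 0 0 0 -0.07;217 0.48 0.07 0.01 0 0 -0.1;217 0.55 0.08 0.02 0 0 -0.1;217 0.62 0.09 0.03 0 0 -0.1;217 0.72 0.09 0.05 0 0 -0.1'
python3 -m inch '217 0.08 0.01 0.02 0 0 0;217 0.16 0.01 0.04 0 0 -0.02;217 0.24 0.01 0.05 0 0 -0.04;217 0.3 0.01 0.05 0 0 -0.06'
```

```text
t: 5.75
tool_pos: [476.4, 182.6, 56.0]
tcp_rot: [0.734, 0.679, -0.0, -0.0]
contact_force: [-1.6, 0.0, -1.5]
grip_width: 13.3
grasp_force: 0.8
t: 6.08
tool_pos: [478.9, 182.4, 56.4]
tcp_rot: [0.755, 0.655, -0.001, -0.0]
contact_force: [-4.8, 0.6, -0.6]
grip_width: 13.1
grasp_force: 1.9
```

```bash
python3 -m inch '217 0.08 0 0.01 0 0 0;217 0.16 0 0.02 0 0 -0.02;217 0.24 -0.01 0.02 0 0 -0.05;217 0.3 -0.02 0.02 0 0 -0.08'
python3 -m inch '217 0.08 -0.01 0 0 0 0;217 0.16 -0.03 0 0 0 0;217 0.24 -0.05 0 0 0 0;217 0.3 -0.06 0 0 0 0'
```

```text
t: 6.42
tool_pos: [481.4, 182.0, 56.5]
tcp_rot: [0.781, 0.624, -0.001, -0.0]
contact_force: [-5.9, -2.3, 1.2]
grip_width: 14.5
grasp_force: 3.0
t: 6.75
tool_pos: [484.4, 181.3, 56.5]
tcp_rot: [0.781, 0.625, -0.002, -0.0]
contact_force: [-5.7, -1.0, 0.6]
grip_width: 20.5
grasp_force: 3.0
```

```bash
python3 -m inch '196 0.05 -0.01 0 0 0 0;196 0.1 -0.02 0 0 0 0;196 0.2 -0.04 0 0 0 0;196 0.3 -0.06 0 0 0 0' 25
python3 -m inch '196 0.1 -0.02 0 0 0 0;196 0.2 -0.04 0 0 0 0;196 0.3 -0.06 0 0 0 0;196 0.3 -0.06 0 0 0 0'
```

```text
t: 7.08
tool_pos: [488.9, 181.6, 56.9]
tcp_rot: [0.781, 0.625, 0.0, -0.0]
contact_force: [-4.0, -0.0, -1.5]
grip_width: 19.8
grasp_force: 1.6
t: 7.42
tool_pos: [492.3, 181.3, 57.1]
tcp_rot: [0.78, 0.625, 0.001, -0.0]
contact_force: [-1.5, 1.5, -2.1]
grip_width: 20.2
grasp_force: 1.3
```

```bash
python3 -m inch '196 0.05 -0.01 -0.02 0 0 0;196 0.1 -0.02 -0.03 0 0 0;196 0.15 -0.03 -0.04 0 0 0;196 0.15 -0.03 -0.04 0 0 0'
python3 -m inch '196 0.05 -0.01 0 0 0 0;196 0.1 -0.02 0 0 0 0;196 0.1 -0.02 0 0 0 0'
```

```text
t: 7.75
tool_pos: [493.1, 181.3, 56.9]
tcp_rot: [0.78, 0.625, 0.0, -0.0]
contact_force: [-5.0, 2.1, 1.6]
grip_width: 20.3
grasp_force: 2.6
t: 8.0
tool_pos: [494.2, 181.1, 56.9]
tcp_rot: [0.78, 0.625, 0.0, -0.0]
contact_force: [-4.3, 1.9, 1.7]
grip_width: 20.3
grasp_force: 2.5
```

```bash
for i in 1; do python3 -m inch '196 0.05 -0.01 0 0 0 0;196 0.05 -0.01 0 0 0 0;196 0.05 -0.01 0 0 0 0'; done
python3 -m inch '196 0.05 -0.01 0 0 0 0;196 0.05 -0.01 0 0 0 0;196 0.05 -0.01 0 0 0 0'
```

```text
t: 8.25
tool_pos: [494.7, 181.1, 56.9]
tcp_rot: [0.78, 0.625, 0.0, -0.0]
contact_force: [-4.0, 2.6, 2.0]
grip_width: 20.4
grasp_force: 2.5
t: 8.5
tool_pos: [495.2, 181.0, 56.9]
tcp_rot: [0.78, 0.625, 0.0, -0.0]
contact_force: [-3.7, 2.0, 2.3]
grip_width: 20.1
grasp_force: 2.4
```

```bash
python3 -m inch '196 0.05 -0.01 0.01 0 0 0;196 0.05 -0.01 0.01 0 0 0;196 0.05 -0.01 0.01 0 0 0'
python3 -m inch '196 0.05 -0.01 0.01 0 0 0;196 0.05 -0.01 0.01 0 0 0;196 0.05 -0.01 0.01 0 0 0'
```

```text
t: 8.75
tool_pos: [495.7, 180.9, 56.9]
tcp_rot: [0.78, 0.625, 0.0, -0.0]
contact_force: [-4.7, 2.5, 1.4]
grip_width: 20.5
grasp_force: 2.4
t: 9.0
tool_pos: [495.9, 180.8, 56.9]
tcp_rot: [0.78, 0.625, 0.0, -0.0]
contact_force: [-4.9, 3.9, 1.5]
grip_width: 20.2
grasp_force: 2.7
```

```bash
python3 -m inch '196 0.04 -0.01 0 0 0 0;196 0.04 -0.01 0 0 0 0;196 0.04 -0.01 0 0 0 0'
python3 -m inch '196 0.04 -0.01 0 0 0 0;196 0.04 -0.01 0 0 0 0;196 0.04 -0.01 0 0 0 0'
```

```text
t: 9.25
tool_pos: [496.0, 180.9, 56.9]
tcp_rot: [0.78, 0.626, 0.0, -0.001]
contact_force: [-5.9, 2.4, 2.5]
grip_width: 20.4
grasp_force: 3.1
t: 9.5
tool_pos: [496.1, 180.8, 56.9]
tcp_rot: [0.78, 0.626, -0.0, -0.001]
contact_force: [-7.0, 4.0, 3.1]
grip_width: 20.5
grasp_force: 3.4
```

```bash
python3 -m inch '196 -0.3 0.05 0 0 0 0;196 -0.6 0.1 0 0 0 0;180 -0.6 0.1 0 0 0 0;180 -0.6 0.1 0.3 0 0 0;180 -0.6 0.1 1 0 0 0;180 -0.6 0.1 3 0 0 0;180 -0.6 0.1 6 0 0 0;180 -0.6 0.1 9 0 0 0;180 -0.6 0.1 9 0 0 0;180 -0.6 0.1 9 0 0 0'
python3 - <<'E'
from h import *
a=cv2.cvtColor(manip.get_image("scene"),cv2.COLOR_RGB2BGR)[170:290,180:310]
cv2.imwrite("pics/s3.png",cv2.resize(a,None,fx=5,fy=5,interpolation=2))
E
```

```text
t: 10.33
tool_pos: [492.7, 181.1, 149.0]
tcp_rot: [0.781, 0.625, 0.002, 0.001]
contact_force: [-0.3, 0.5, 0.4]
grip_width: 26.0
grasp_force: 0.0
```

View pics/s3.png

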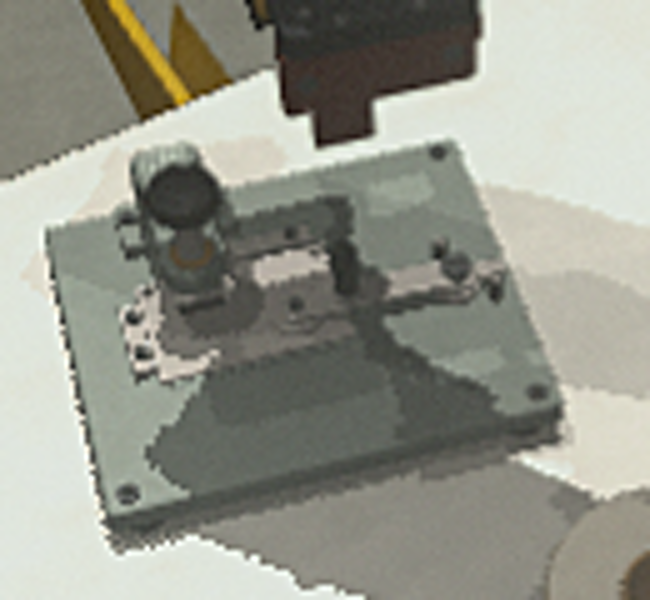

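The picture shows the clip home, with its foot on the tag at about (297,320), its pin at (343,245) and the leaf along the tag. The knob top is at (185,193). I'll cast both points onto their heights.

```bash
python3 - <<'E'
from h import *
f=lambda u,v:np.array([180+(u+.5)/5-.5,170+(v+.5)/5-.5])
print(onz("scene",f(185,193),105),onz("scene",f(343,242),61.5))
E
python3 -m inch '255 -0.6 0.1 0 0 0 0;255 0.4 1.8 0 0 0 0;255 1.4 3.8 0 0 0 0;255 2.7 5.63 0 0 0 0;255 2.7 5.63 0 0 0 0;255 2.7 5.63 0 0 0 0;255 2.7 5.63 -1 0 0 0;255 2.7 5.63 -2 0 0 0;255 2.7 5.63 -2 0 0 0;255 2.7 5.63 -2 0 0 0'
```

```text
[514.00813484 238.90524197 105.        ] [495.34056699 181.01631315  61.5       ]
t: 11.22
tool_pos: [516.9, 235.7, 125.3]
tcp_rot: [0.781, 0.625, -0.001, -0.0]
contact_force: [0.3, -0.8, 0.2]
grip_width: 0.9
grasp_force: 0.0
```

```bash
python3 -m inch '255 0 0 -0.4 0 0 0;255 0 0 -0.8 0 0 0;255 0 0 -1.0 0 0 0;255 0 0 -1.2 0 0 0;255 0 0 -1.3 0 0 0;255 0 0 -1.4 0 0 0;255 0 0 -1.4 0 0 0'
python3 -m inch '255 0 0 -0.1 0 0 0;255 0 0 -0.2 0 0 0;255 0 0 -0.3 0 0 0;255 0 0 -0.3 0 0 0'
```

```text
t: 11.8
tool_pos: [518.0, 236.9, 112.6]
tcp_rot: [0.78, 0.625, -0.0, 0.0]
contact_force: [-1.0, -1.7, 1.4]
grip_width: 0.3
grasp_force: 0.8
t: 12.13
tool_pos: [518.1, 237.0, 109.6]
tcp_rot: [0.78, 0.625, 0.0, 0.0]
contact_force: [-1.0, 0.2, 0.8]
grip_width: 0.6
grasp_force: 0.9
```

```bash
for i in 1; do :; done; python3 -m inch '255 0 0 -0.1 0 0 0;255 0 0 -0.2 0 0 0;255 0 0 -0.2 0 0 0' | grep -E 'pos|contact'
python3 -m inch '255 0 0 -0.1 0 0 0;255 0 0 -0.2 0 0 0;255 0 0 -0.2 0 0 0' | grep -E 'pos|contact'
python3 -m inch '255 0 0 -0.1 0 0 0;255 0 0 -0.15 0 0 0;255 0 0 -0.15 0 0 0' | grep -E 'pos|contact'
```

```text
tool_pos: [518.1, 237.0, 107.5]
contact_force: [-0.2, -0.4, 1.9]
tool_pos: [518.1, 237.0, 105.5]
contact_force: [0.1, -0.6, 1.8]
tool_pos: [518.1, 237.0, 104.1]
contact_force: [0.7, -1.3, 2.9]
```

```bash
python3 -m inch '255 0 0 -0.1 0 0 0;255 0 0 -0.1 0 0 0;255 0 0 -0.1 0 0 0' | grep -E 'pos|contact'
python3 -m inch '255 0 0 -0.1 0 0 0;255 0 0 -0.1 0 0 0;255 0 0 -0.1 0 0 0' | grep -E 'pos|contact'
```

```text
tool_pos: [518.1, 237.0, 103.2]
contact_force: [-0.0, -0.2, 2.8]
tool_pos: [518.1, 237.0, 102.2]
contact_force: [-0.5, -0.7, 3.1]
```

```bash
python3 -m inch '255 0 0 -0.1 0 0 0;255 0 0 -0.15 0 0 0;255 0 0 -0.15 0 0 0' | grep -E 'pos|contact'
python3 -m inch '255 0 0 -0.1 0 0 0;255 0 0 -0.15 0 0 0;255 0 0 -0.15 0 0 0' | grep -E 'pos|contact'
```

```text
tool_pos: [518.0, 237.0, 100.6]
contact_force: [-0.6, -0.6, 1.7]
tool_pos: [518.1, 237.0, 99.1]
contact_force: [-0.0, -1.6, 2.8]
```

```bash
python3 -m inch '255 0 0 -0.1 0 0 0;255 0 0 -0.1 0 0 0;255 0 0 -0.1 0 0 0' | grep -E 'pos|contact'
```

```text
tool_pos: [518.1, 237.0, 98.6]
contact_force: [-1.3, -1.8, 7.2]
```

```bash
python3 -m inch '255 0 0 -0.05 0 0 0;255 0 0 -0.08 0 0 0;255 0 0 -0.08 0 0 0;255 0 0 -0.08 0 0 0' | grep -E 'pos|contact'
```

```text
tool_pos: [518.1, 237.1, 98.1]
contact_force: [-2.1, -2.6, 8.3]
```

```bash
python3 -m inch '255 0 0 -0.05 0 0 0;255 0 0 -0.08 0 0 0;255 0 0 -0.08 0 0 0;255 0 0 -0.08 0 0 0' | grep -E 'pos|contact'
```

```text
tool_pos: [518.1, 237.1, 97.5]
contact_force: [-2.3, -2.5, 12.0]
```

```bash
python3 -m inch '255 0 0 -0.04 0 0 0;255 0 0 -0.05 0 0 0;255 0 0 -0.05 0 0 0;255 0 0 -0.05 0 0 0' | grep -E 'pos|contact'
```

```text
tool_pos: [518.2, 237.0, 97.2]
contact_force: [-3.5, -2.6, 13.1]
```

```bash
python3 -m inch '255 0 0 -0.02 0 0 0;255 0 0 -0.02 0 0 0;255 0 0 -0.02 0 0 0;255 0 0 -0.02 0 0 0;255 0 0 -0.02 0 0 0' | grep -E 'pos|contact'
```

```text
tool_pos: [518.2, 237.1, 97.1]
contact_force: [-3.8, -3.4, 13.6]
```

```bash
python3 -m inch '255 0 0 0.1 0 0 0;255 0 0 0.3 0 0 0;255 0 0 0.6 0 0 0;255 0 0 1 0 0 0;255 0 0 1.5 0 0 0;255 0 0 2.5 0 0 0;255 0 0 4 0 0 0;255 0 0 5.4 0 0 0;255 0 0 5.4 0 0 0'
```

```text
t: 16.3
tool_pos: [519.2, 238.2, 152.7]
tcp_rot: [0.78, 0.625, 0.002, 0.0]
contact_force: [0.2, -0.1, 0.2]
grip_width: 0.5
grasp_force: 0.0
```

```bash
python3 -m inch '180 -0.7 -1.5 0 0 0 0;180 -1.7 -3.5 0 0 0 0;180 -2.7 -5.5 0 0 0 0;180 -2.7 -5.5 0 0 0 0;180 -2.7 -5.5 -1 0 0 0;180 -2.7 -5.5 -4 0 0 0;180 -2.7 -5.5 -7 0 0 0;180 -2.7 -5.5 -8.5 0 0 0;180 -2.7 -5.5 -9.2 0 0 0;180 -2.7 -5.5 -9.2 0 0 0;180 -2.7 -5.5 -9.2 0 0 0;205 -2.7 -5.5 -9.2 0 0 0' 25
python3 -m inch '205 0 0 0 0 0 0;205 0 0 0 0 0 0;205 0 0 0 0 0 0'
```

```text
t: 17.3
tool_pos: [491.8, 182.9, 58.7]
tcp_rot: [0.78, 0.625, 0.001, 0.0]
contact_force: [0.2, 1.7, 0.9]
grip_width: 22.3
grasp_force: 0.0
t: 17.55
tool_pos: [491.5, 182.2, 58.7]
tcp_rot: [0.781, 0.625, 0.001, 0.0]
contact_force: [-0.4, -0.1, -0.4]
grip_width: 17.4
grasp_force: 0.0
```

```bash
python3 -m inch '205 -0.3 0.05 0 0 0 0;205 -0.5 0.1 0 0 0 0;205 -0.7 0.11 0 0 0 0;205 -0.85 0.12 0 0 0 0.02;205 -1 0.12 0 0 0 0.05' | grep -E 'pos|contact|width'
python3 -m inch '205 -0.18 0 -0.02 0 0 0.05;205 -0.33 0 -0.04 0 0 0.1;205 -0.5 -0.02 -0.07 0 0 0.15;205 -0.65 -0.03 -0.1 0 0 0.2;205 -0.81 -0.04 -0.1 0 0 0.25' | grep -E 'pos|contact|width'
```

```text
tool_pos: [481.9, 183.6, 58.3]
contact_force: [3.1, 0.2, -0.5]
grip_width: 17.3
tool_pos: [475.5, 182.9, 58.0]
contact_force: [6.3, -1.7, 2.9]
grip_width: 17.5
```

```bash
python3 -m inch '205 -0.15 -0.03 0 0 0 0.03;205 -0.3 -0.06 0 0 0 0.06;205 -0.47 -0.1 0 0 0 0.1' | grep -E 'pos|contact|width'
python3 -m inch '205 -0.23 -0.07 0 0 0 0.05;205 -0.46 -0.14 0 0 0 0.1;205 -0.68 -0.23 0 0 0 0.13;205 -0.9 -0.33 0 0 0 0.15;205 -1.12 -0.44 0 0 0 0.15;205 -1.32 -0.56 0 0 0 0.15;205 -1.52 -0.69 0 0 0 0.15;205 -1.72 -0.83 0 0 0 0.15;205 -1.9 -0.98 0 0 0 0.15;205 -1.9 -0.98 0 0 0 0.15' | grep -E 'pos|contact|width'
```

```text
tool_pos: [467.4, 182.0, 56.8]
contact_force: [0.9, 0.3, 1.2]
grip_width: 17.3
tool_pos: [448.7, 171.5, 56.8]
contact_force: [0.2, -0.2, -0.0]
grip_width: 17.0
```

```bash
python3 -m inch '180 0.2 0.2 0 0 0 0;180 0.2 0.2 0 0 0 0;180 0.2 0.2 0 0 0 0;180 0.2 0.2 0.5 0 0 0;180 0.2 0.2 2 0 0 0;180 0.2 0.2 5 0 0 0;180 0.2 0.2 8 0 0 0;180 0.2 -3 11 0 0 0;180 0.2 -7 12 0 0 0;180 0.2 -11 13 0 0 0;180 0.2 -15 13 0 0 0;180 0.2 -19 13 0 0 0' | grep -E 'pos|contact|width'
python3 -m inch '180 0 -4 0 0 0 0;180 0 -8 0 0 0 0;180 0 -12 0 0 0 0;180 0 -12 0 0 0 0'| grep -E 'pos|contact'
python3 - <<'E'
from h import *
a=cv2.cvtColor(manip.get_image("scene"),cv2.COLOR_RGB2BGR)[170:290,180:310]
cv2.imwrite("pics/s4.png",cv2.resize(a,None,fx=5,fy=5,interpolation=2))
E
```

```text
tool_pos: [451.3, -19.9, 188.2]
contact_force: [1.0, 0.3, -0.2]
grip_width: 25.7
tool_pos: [450.0, -146.2, 187.1]
contact_force: [-0.1, 0.5, -0.3]
```

View pics/s4.png

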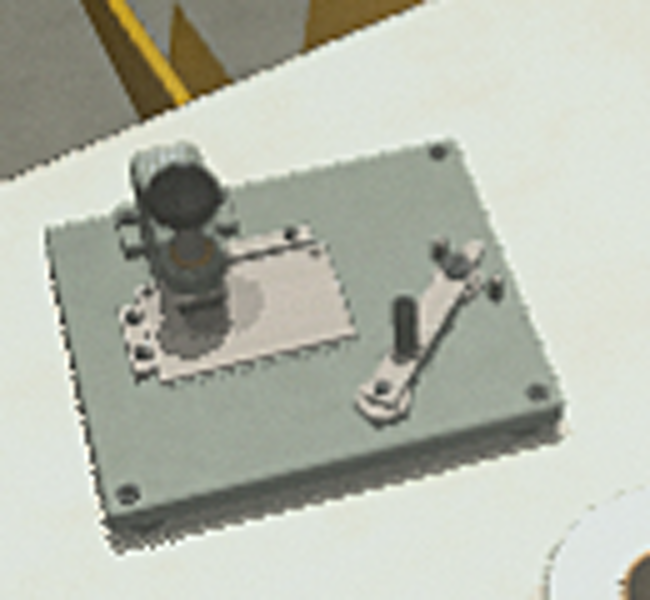

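The tag's front right corner at (356,335) is where it started, the stamp is up at (185,193), and the clip is clear with its pin top at (404,300). I'll check the clip's angle.

Run:
```python
from h import *
f=lambda u,v:np.array([180+(u+.5)/5-.5,170+(v+.5)/5-.5])
a=onz("scene",f(404,300),61.5);s=onz("scene",f(458,259),36);
for p in (s,np.array([479,135.3,0])): d=(a-p)[:2];print(a,1.08-(np.arctan2(d[1],d[0])-np.pi/2+.231))
d=(onz("scene",f(382,388),32)-s)[:2];print(1.08-(np.arctan2(d[1],d[0])-np.pi/2+.231))
```

```text
[455.30971342 174.25356919  61.5       ] 0.2490759116808826
[455.30971342 174.25356919  61.5       ] 0.30259677230736226
0.2348110753781184
```

The clip is at about 0.25 rad, well below 0.45, so I'm handing in.

```bash
python3 -c "
from rig import manip
print(manip.read_state()['t'],manip.sign_off())"
```

```text
the job is handed in; nothing more can be done
20.85 None
```

I clamped the tag with the clip, printed it with a push of about 13.6 N on the knob, and swung the clip back to about 0.25 rad, leaving the tag where it started; I handed the job in at about 21 s, and sign-off gave no verdict.

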